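# Start a filter cap on its thread and close it

## Task

The blue cap of the solvent filter is only resting on top of its thread. Turn it backward (anticlockwise seen from above) until its white pointer is at the green mark and the cap drops a step onto the thread, then turn it forward (clockwise) all the way home to the red mark. Do not force it forward to its stop before it has dropped, and leave the cap of the orange filter alone.

Things in the scene. Friction and masses are not known exactly. Their poses are not given: they have to be found in the camera images.
- blue_grip (a point): Mid-height centre of the blue cap's grip bar, on the cap's vertical axis. Bar 46 long, 12 thick, 24 mm high, on a blue knurled disc 52 mm across; the point is 12 mm over the disc's top face. x along the bar (white-striped pointer end at -x), y across it, z up. Housing: fixed aluminium, 90 mm wide, rim 50 mm high, with a green mark (thread start) and a red (home, 60 deg clockwise).
- blue_cap (a joint): Turn of the blue cap, rad, growing CLOCKWISE from above (forward): 0 with the pointer at the green mark, 1.05 at the red mark, the forward stop (also on top of the thread); backward stop -0.35. Starts at 0.4 to 0.75 on top of the thread. Below about 0.15 it is off the thread's end and can drop; keep it below 0.15 until it has. Turning takes 0.05 N m; it stays where left.
- blue_lift (a joint): Height of the blue cap above home, m. On top of the thread 0.010 at turn 0.2, 0.002 less per rad forward (0.0087 to 0.0094 at the start). At the thread start it drops about 0.008, to 0.0021 at turn 0, then sinks 0.002 per rad forward to 0 at home, with 0.0015 play upward. The 170 g cap drops by its weight if free; a gripper holding it must go down with it. It cannot be lifted off.
- orange_cap (a joint): Turn, rad, of the cap of the other filter, alike but with an orange cap that is already home: 0 at the start (its forward stop), negative when turned backward. The filters stand side by side, axes at least 150 mm apart; either may be on the left. Not to be turned.
There are look-alikes about, which are no part of the job. What is shaped like the part that bears blue_grip but purple or turquoise is not meant.

How it is judged:
By the outcome, as a careful person would: the job done as asked, in the order asked, and still so for the second after the job is handed in, with the robot touching nothing.
It also fails if it takes over 35 s, if anything falls off the work surface, if the arm or the gripper's body presses on something with over 40 N, if the wrist force passes 120 N, or if a joint passes its speed limit or range.

## Robot

A 6-joint arm with a two-finger parallel gripper is mounted at the origin on a cart in front of the work surface, level with it; the furniture and walls round the work are solid. World frame = base frame: x ahead of the robot, y to its left, z up, the work surface at z = 0. Lengths are in m, angles in degrees, forces in N, time in s.
With the tool pointing down it reaches from about 0.4 to 0.825 m from the base axis. Payload 7 kg.
Tool frame: the origin (TCP) lies at the very end of the fingers, on their centre line; the grasp point (between the pads) lies 19 mm behind it; z points along the fingers, y is the direction in which the jaws open and shut (so a half turn about z gives the same grasp; the last joint's range is limited). The gripper opens to 88 mm and grips with 3 to 60 N. Pads are 19 mm wide; open, the fingers measure 130 mm over their backs; the gripper's body (78 mm by 193 mm) begins 47 mm behind the grasp point.
Start: joints at [86.236, 20.546, 0.682, 0, -70.136, -16.507], TCP at [0.234, 0.633, 0.187] pointing down, gripper open.
Joint ranges: [-176.03, 176.03], [-82.01, 121.73], [-58.28, 71.71], [-173.87, 95.51], [-174.79, -0.11], [-173.66, 173.66]. Speed limits (degrees/s): [136.94, 136.94, 172.46, 180, 180, 180].

## Interface

Orientations are given as [roll, pitch, yaw] about the fixed x, y, z axes, in that order (R = Rz(yaw) Ry(pitch) Rx(roll)).
In Python, from plant import ctrl gives the robot as it stands.
- The arm moves only by the tool move_arm, never from a script. Its argument "increments" is a list of rows, each a list of 2 entries, a list of its own where there are three numbers: the shift along the world's x, y, z in mm, then the turn about the world's z in rad. A call has exactly 8 rows; each row shifts and turns the pose as measured when the row begins; what a row does not reach is not made up. A row lasts 1/10 s, in which the tool goes at most 50 mm and 8.59 degrees, less where a joint would pass 70% of its speed; a pose out of reach is approached as far as the arm can. A call with a gripper value outside its range is refused whole. "jaw" is the gripper command: -1 is shut, 1 is fully open, values between are in proportion, set as the call begins (left out, the last holds). The fingers move at their own pace and stop on an object; the grip force is fixed at half the most. Time passes only in rows, so rows that do not move let the fingers close, or fill a call up. It gives the time, the measured TCP pose, the force and the opening at its end, in the units of the state.
- ctrl.get_obs(): the state, without advancing time (a new reading comes with each control period).
- ctrl.snapshot(name): name is "scene" or "top" or "wrist"; returns a dict with "color" (384x512x3 uint8, red, green, blue), "fx", "fy", "cx", "cy" (pixels), "D" ([k1, k2, p1, p2, k3] as OpenCV has them; the pictures are not rectified), "R" (3x3) and "t" (3): a world point X has camera coordinates R X + t. Camera axes: x right, y down, z forward; pixel columns grow to the right and rows downward; lengths in m; the calibration is good to about 2 mm. A picture is of the moment at which its call begins. There is no depth.
- ctrl.close_job(): hands the job in, once; it reports no verdict.
The state is a dict: "clock": time; "joint_pos": joint angles; "qvel": joint speeds; "tau": joint torques, N m; "tool_pos": TCP position; "orientation": TCP orientation; "force": force on the tool from outside, world axes, zero at the start; "moment": the same for the moment, N m; "opening": finger opening in m.
Only numpy, scipy, OpenCV 4.12 (cv2) and the standard library are available. Lean on these libraries where they do the work, as an engineer would, in place of code of your own. Each camera call takes 0.05 s, during which the arm holds its last target.

## Working session

There is one attempt and no reset: what is moved stays moved. The work goes in short steps, Python scripts to look and compute and a tool call to move; the robot and the scene stay as the last step left them, time stands still between calls to the robot, and variables do not carry over. Pictures are saved under pics/ and viewed, and the job is handed in when it is done.

Besides the shell and the picture viewer there is one more tool, called after "Request:" in YAML: its name, and indented under it one key for each argument. move_arm: Moves the arm, as the interface text tells. Its arguments: {"type":"object","properties":{"increments":{"type":"array","items":{"type":"array"}},"jaw":{"type":"number"}},"required":["increments"]}

```bash
mkdir -p pics; ls
python3 - <<'E'
from plant import ctrl
import cv2
o=ctrl.get_obs(); print({k:o[k] for k in('clock','tool_pos','orientation','force','opening')})
for n in("scene","top","wrist"):
    s=ctrl.snapshot(n); cv2.imwrite(f"pics/{n}0.png",s["color"][:,:,::-1]); print(n,s["fx"],s["cx"],s["cy"],s["D"],s["R"],s["t"])
E
```

```text
pics
{'clock': 0.0, 'tool_pos': array([0.2337205 , 0.63266093, 0.18601326]), 'orientation': array([ 1.79905319e+02, -8.16236500e-03, -2.02818827e+01]), 'force': array([ 0.21958461, -0.20670186,  0.91756633]), 'opening': 0.08756970442839426}
scene 370.9052102516371 260.3946498869644 191.77898878354668 [-0.08585334  0.          0.          0.          0.        ] [[ 0.48956157 -0.87195696  0.0045307 ]
 [-0.3932267  -0.22540937 -0.89138284]
 [ 0.77826874  0.43460519 -0.45322853]] [-0.44216768  0.24592951  0.59279374]
top 452.75550180830993 258.9980452879338 195.96594754369332 [-0.08591058  0.          0.          0.          0.        ] [[-0.02199622 -0.99958651 -0.01851969]
 [-0.99046901  0.02430741 -0.13557395]
 [ 0.13596806  0.01536106 -0.99059413]] [-0.15422443  0.56502178  1.18355728]
wrist 315.48477000700484 255.1728970534376 193.88343176626418 [-0.03318759  0.          0.          0.          0.        ] [[-3.45595567e-01 -9.38383441e-01  4.70233183e-04]
 [-9.07770044e-01  3.34447883e-01  2.53176148e-01]
 [-2.37733573e-01  8.70696908e-02 -9.67420083e-01]] [ 0.67550508 -0.03194831  0.38943574]
```

View pics/scene0.png

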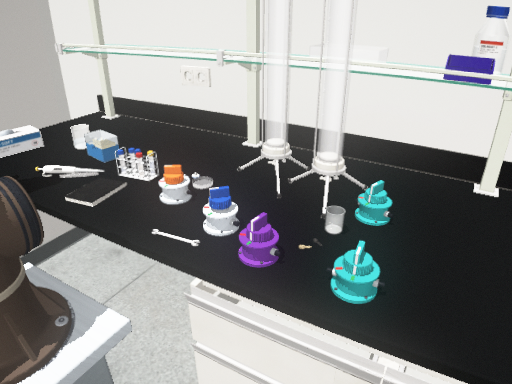

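View pics/top0.png

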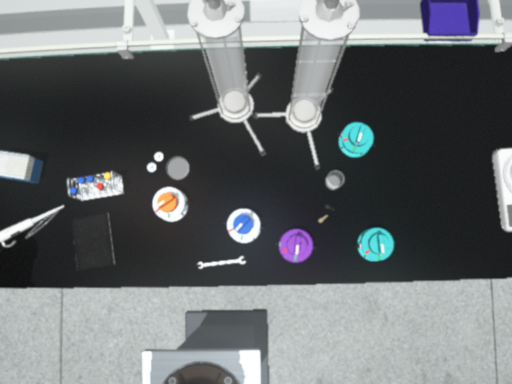

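View pics/wrist0.png

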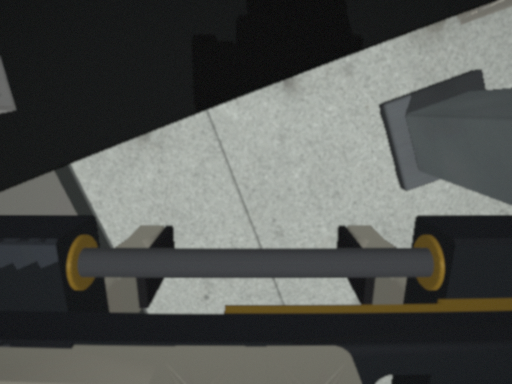

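Candidates: blue cap at top (243,225) / scene (220,208); orange (168,204), purple (296,245), turquoise (375,244) and (356,139). Only the first has a blue cap on an aluminium housing. I'll confirm it in an enlarged crop.

```bash
cat > h.py <<'E'
import numpy as np, cv2
def ray(s,uv):
    K=np.array([[s["fx"],0,s["cx"]],[0,s["fy"],s["cy"]],[0,0,1]])
    p=cv2.undistortPoints(np.array([[uv]],float),K,np.array(s["D"],float))[0,0]
    R=np.array(s["R"]);t=np.array(s["t"])
    return -R.T@t, R.T@np.array([p[0],p[1],1.])
def onz(s,uv,z):
    c,d=ray(s,uv); return c+d*(z-c[2])/d[2]
def proj(s,X):
    K=np.array([[s["fx"],0,s["cx"]],[0,s["fy"],s["cy"]],[0,0,1]])
    return cv2.projectPoints(np.array([X],float),cv2.Rodrigues(np.array(s["R"]))[0],np.array(s["t"]),K,np.array(s["D"],float))[0].ravel()
def crop(s,c,r,f,name):
    im=s["color"][max(0,c[1]-r):c[1]+r,max(0,c[0]-r):c[0]+r,::-1]
    cv2.imwrite(name,cv2.resize(im,None,fx=f,fy=f,interpolation=cv2.INTER_CUBIC))
E
python3 - <<'E'
from plant import ctrl
from h import *
a=ctrl.snapshot("top");b=ctrl.snapshot("scene")
crop(a,(243,225),28,10,"pics/a1.png");crop(b,(220,208),32,9,"pics/b1.png")
im=np.hstack([cv2.resize(cv2.imread("pics/a1.png"),(400,400)),cv2.resize(cv2.imread("pics/b1.png"),(400,400))]);cv2.imwrite("pics/ab1.png",im)
for s,c in((a,(243,225)),(b,(220,208))):
    h=cv2.cvtColor(s["color"],cv2.COLOR_RGB2HSV)
    m=(h[...,0]>100)&(h[...,0]<125)&(h[...,1]>140)
    mm=np.zeros_like(m);mm[c[1]-28:c[1]+28,c[0]-28:c[0]+28]=1;m&=mm
    y,x=np.nonzero(m);print(len(x),x.mean(),y.mean(),x.min(),x.max(),y.min(),y.max())
print(onz(a,(243,225),.07))
E
```

```text
212 243.4056603773585 223.0754716981132 234 251 215 232
414 219.9903381642512 197.66908212560386 209 230 185 208
[ 0.48153154 -0.12452846  0.07      ]
```

View pics/ab1.png

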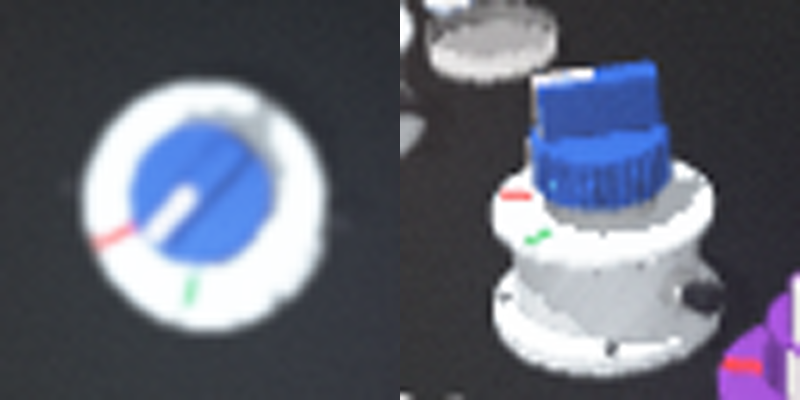

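The crop confirms it: blue cap on a white aluminium housing. In the top view the pointer end is near (238,229), the green mark near (241.6,238) and the red near (231,230). The orange one is the other filter, and purple and turquoise are look-alikes. Next I bring the wrist camera over it.

Request:
move_arm:
  increments:
    - [[23,-41,0],-0.05]
    - [[23,-41,0],-0.05]
    - [[23,-41,0],-0.05]
    - [[23,-41,0],-0.05]
    - [[23,-41,0],-0.05]
    - [[23,-41,0],-0.05]
    - [[23,-41,0],-0.05]
    - [[23,-41,0],-0.05]
  jaw: 1

```text
clock: 1.05
tool_pos: [0.419, 0.2967, 0.184]
orientation: [179.9, -0.0, -43.6]
force: [0.8, 0.4, 0.5]
opening: 0.0874
```

Request:
move_arm:
  increments:
    - [[5,-48,0],0]
    - [[5,-48,0],0]
    - [[4,-48,0],0]
    - [[3,-48,0],0]
    - [[3,-48,0],0]
    - [[3,-48,0],0]
    - [[3,-48,0],0]
    - [[2,-45,0],0]

```text
clock: 1.85
tool_pos: [0.4471, -0.099, 0.1858]
orientation: [-179.8, -0.2, -43.6]
force: [0.4, 0.1, 0.1]
opening: 0.0874
```

Run:
```python
from plant import ctrl
from h import *
print(ctrl.get_obs()["joint_pos"],ctrl.get_obs()["qvel"].max())
s=ctrl.snapshot("wrist");cv2.imwrite("pics/w1.png",s["color"][:,:,::-1])
o=ctrl.get_obs();print(o["tool_pos"],o["orientation"])
```

```text
[ 12.34049098  -0.58024017 -25.74498837   0.06688493 -64.55678276
  34.05342583] 63.58123719445265
[ 0.44652599 -0.10398661  0.1855958 ] [-179.91703829   -0.20974285  -43.75221779]
```

View pics/w1.png

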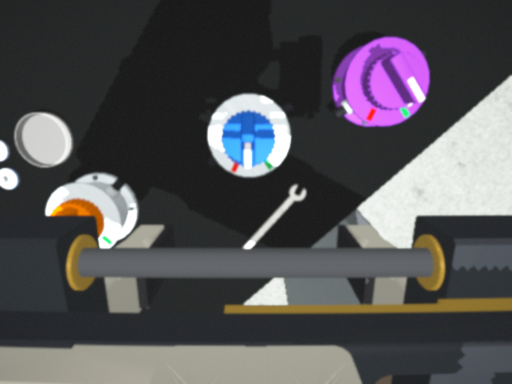

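The blue cap is at (248,138), pointer end near (248,165), red mark (235,167), green (269,165). The arm may still have been moving, so I measure again now that it has stopped.

Run:
```python
from plant import ctrl
from h import *
s=ctrl.snapshot("wrist");s=ctrl.snapshot("wrist")
t=ctrl.snapshot("top")
o=ctrl.get_obs();print(o["tool_pos"],o["orientation"],abs(o["qvel"]).max())
np.save("pics/w2.npy",s,allow_pickle=True)
crop(s,(248,138),50,8,"pics/w2.png")
h=cv2.cvtColor(s["color"],cv2.COLOR_RGB2HSV);H,S,V=[h[...,i].astype(int) for i in range(3)]
box=np.zeros(H.shape,bool);box[80:190,200:300]=1
def st(n,m):
    m=m&box;y,x=np.nonzero(m);print(n,len(x),x.mean().round(2),y.mean().round(2),x.min(),x.max(),y.min(),y.max());return x.mean(),y.mean()
bl=st("blue",(H>95)&(H<125)&(S>120))
g=st("green",(H>50)&(H<90)&(S>80)&(V>60));r=st("red",((H<12)|(H>170))&(S>90)&(V>60))
w=(V>120)&(S<90)&box
c,_=cv2.findContours((((w)|((H>95)&(H<125)&(S>120)))&box).astype(np.uint8),cv2.RETR_EXTERNAL,cv2.CHAIN_APPROX_NONE)
c=max(c,key=cv2.contourArea);e=cv2.fitEllipse(c);print(e)
for z in(.05,): print(onz(s,e[0],z))
print("g",onz(s,g,.05),"r",onz(s,r,.05))
```

```text
[ 0.44705693 -0.0981977   0.1852895 ] [-1.79855392e+02 -1.57739833e-01 -4.37978443e+01] 3.0041641963352648
blue 2054 245.32 138.23 219 271 113 167
green 35 265.63 165.54 262 269 161 169
red 39 232.03 168.77 229 235 164 173
((246.43341064453125, 136.29100036621094), (82.66825866699219, 83.54320526123047), 134.0333251953125)
[ 0.48383681 -0.12314289  0.05      ]
g [ 0.44749659 -0.11637934  0.05      ] r [ 0.46991358 -0.08800601  0.05      ]
```

View pics/w2.png

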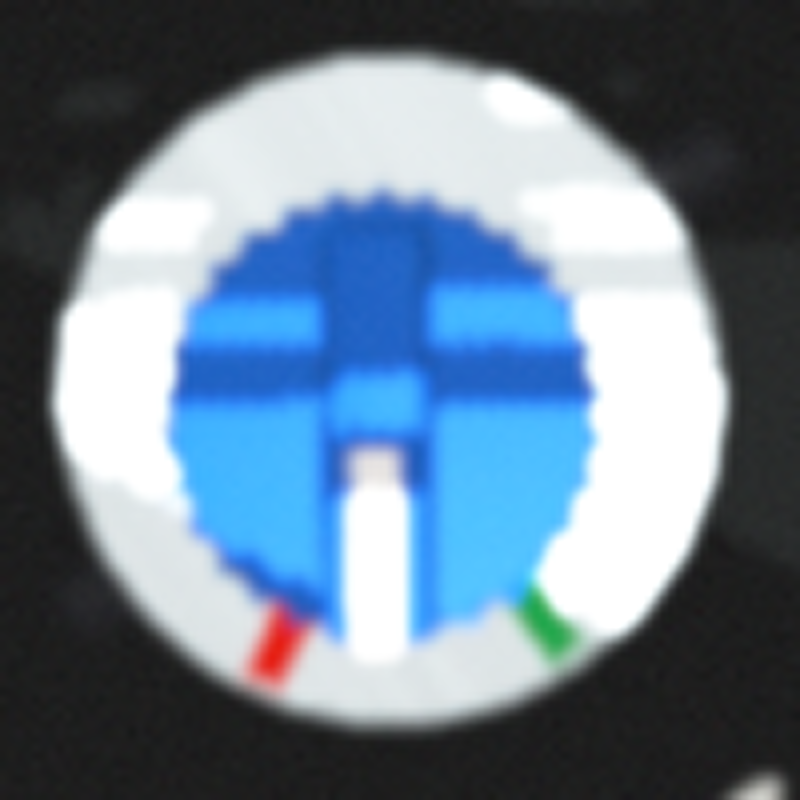

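Run:
```python
from plant import ctrl
from h import *
s=np.load("pics/w2.npy",allow_pickle=True).item()
for z in (.08,.085,.09,.095):
    p=onz(s,(244.9,147),z);q=onz(s,(244.9,169),z);d=q-p
    print(z,"stripe",p.round(4),q.round(4),"ang",np.degrees(np.arctan2(d[1],d[0])), "len",np.hypot(*d[:2]))
b=ctrl.snapshot("scene");t=ctrl.snapshot("top")
crop(b,(220,205),28,14,"pics/b2.png")
ax=np.array([.4838,-.1231])
for z in(.05,.06,.065,.07,.08,.085,.09,.095): print(z,proj(b,[*ax,z]).round(2),proj(t,[*ax,z]).round(2),proj(s,[*ax,z]).round(2))
# 45mm rim circle at z=.05, extents
a=np.linspace(0,2*np.pi,73)
for n,c in(("w",s),("t",t),("s",b)):
    P=np.array([proj(c,[ax[0]+.045*np.cos(k),ax[1]+.045*np.sin(k),.05]) for k in a]);print(n,P.min(0).round(1),P.max(0).round(1))
h=cv2.cvtColor(t["color"],cv2.COLOR_RGB2HSV)
m=((h[...,2]>90)).astype(np.uint8);m[:, :220]=0;m[:,268:]=0;m[:200]=0;m[250:]=0
c,_=cv2.findContours(m,cv2.RETR_EXTERNAL,cv2.CHAIN_APPROX_NONE);c=max(c,key=cv2.contourArea);print(cv2.fitEllipse(c),cv2.boundingRect(c))
```

```text
0.08 stripe [ 0.4785 -0.1172  0.08  ] [ 0.4632 -0.1022  0.08  ] ang 135.6715035550367 len 0.021374949744582785
0.085 stripe [ 0.4788 -0.1177  0.085 ] [ 0.4638 -0.103   0.085 ] ang 135.6715035550368 len 0.02102333631279626
0.09 stripe [ 0.4791 -0.1182  0.09  ] [ 0.4643 -0.1037  0.09  ] ang 135.6715035550368 len 0.0206717228810097
0.095 stripe [ 0.4793 -0.1186  0.095 ] [ 0.4648 -0.1044  0.095 ] ang 135.6715035550368 len 0.020320109449223134
0.05 [219.85 207.9 ] [242.85 224.7 ] [246.43 136.35]
0.06 [219.66 204.27] [242.65 224.42] [246.14 137.07]
0.065 [219.56 202.44] [242.54 224.28] [245.98 137.45]
0.07 [219.47 200.6 ] [242.44 224.14] [245.83 137.85]
0.08 [219.27 196.89] [242.22 223.86] [245.5  138.67]
0.085 [219.18 195.02] [242.12 223.71] [245.32 139.1 ]
0.09 [219.08 193.14] [242.01 223.57] [245.14 139.55]
0.095 [218.98 191.25] [241.9  223.42] [244.96 140.01]
w [203.4  91.4] [289.5 178.5]
t [225.9 207.8] [259.8 241.7]
s [201.1 199.1] [238.5 217.5]
((240.78103637695312, 228.82859802246094), (41.77473831176758, 49.58119201660156), 148.2144012451172) (220, 200, 48, 50)
```

View pics/b2.png

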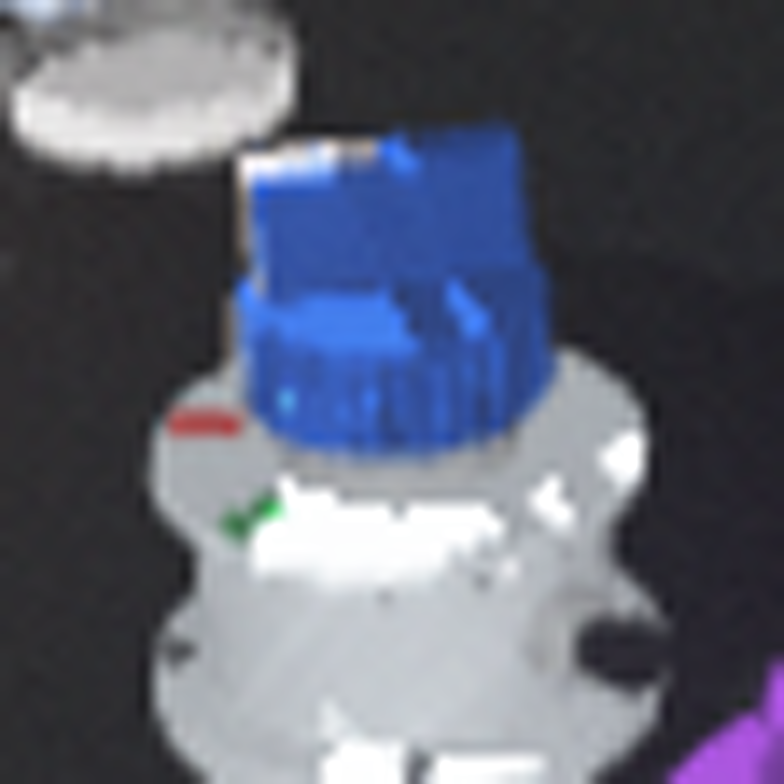

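Scene view: the bar top is at about z=0.104 and the disc top at about 0.080. The axis is near (0.483,-0.124) and the bar at 135.7°. The green mark is about 0.6 rad anticlockwise of the pointer. I go over it and down.

Request:
move_arm:
  increments:
    - [[6,-4,0],-0.01]
    - [[6,-4,0],0]
    - [[6,-4,0],0]
    - [[6,-4,0],0]
    - [[6,-4,-15],0]
    - [[4,-3,-20],0]
    - [[2,-2,-20],0]
    - [[0,-1,-8],0]

```text
clock: 2.95
tool_pos: [0.4906, -0.1198, 0.1219]
orientation: [-179.7, -0.4, -43.6]
force: [0.6, 0.5, -0.1]
opening: 0.0878
```

Run:
```python
from plant import ctrl
from h import *
s=ctrl.snapshot("wrist");b=ctrl.snapshot("scene")
o=ctrl.get_obs();print(o["tool_pos"],o["orientation"],o["force"],o["clock"])
cv2.imwrite("pics/w3.png",s["color"][:,:,::-1]);crop(b,(220,190),45,9,"pics/b3.png")
print(proj(s,[*o["tool_pos"][:2],.08]),proj(s,[*o["tool_pos"][:2],.104]))
```

```text
[ 0.49044474 -0.11986821  0.12263689] [-179.6689693    -0.35959968  -43.60195128] [-0.55665347 -0.01284499  1.0139466 ] 3.05
[256.54490526 198.88750063] [256.45534979 207.69139979]
```

View pics/w3.png

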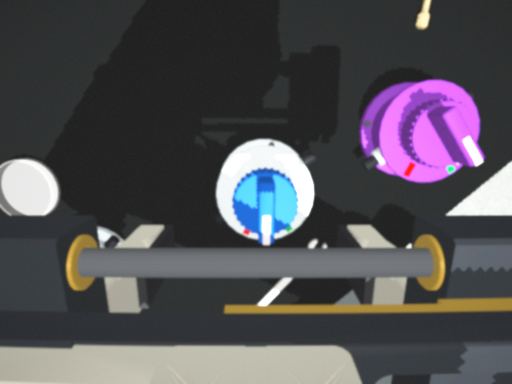

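View pics/b3.png

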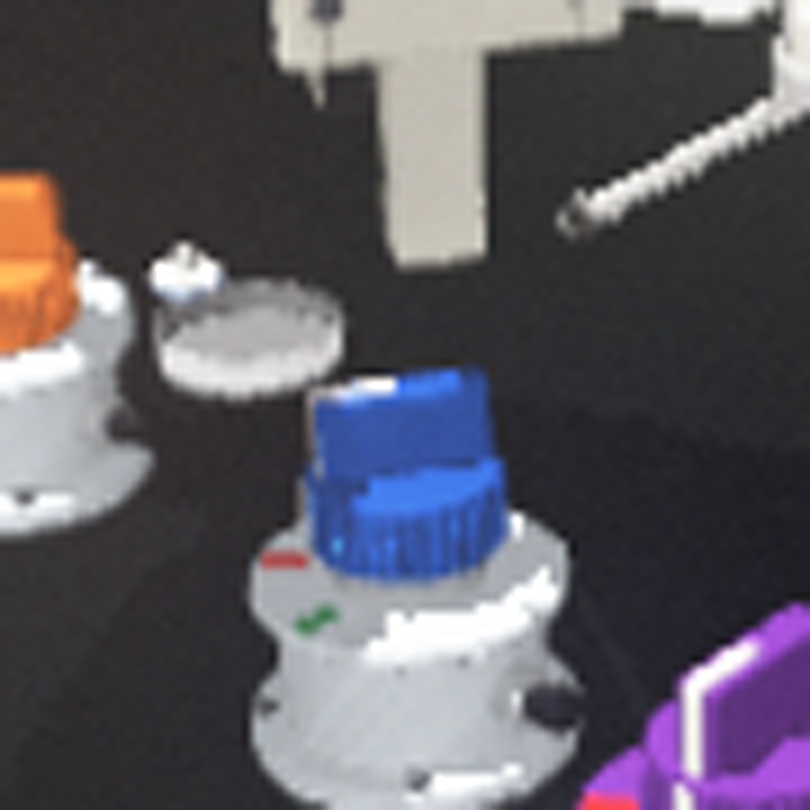

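```bash
cat >> h.py <<'E'
def meas(s,box,zr=.05,zb=.102,name=None):
    h=cv2.cvtColor(s["color"],cv2.COLOR_RGB2HSV);H,S,V=[h[...,i].astype(int) for i in range(3)]
    B=np.zeros(H.shape,bool);B[box[1]:box[3],box[0]:box[2]]=1
    bl=(H>95)&(H<125)&(S>110);w=(V>100)&(S<80)
    c,_=cv2.findContours(((w|bl)&B).astype(np.uint8),cv2.RETR_EXTERNAL,cv2.CHAIN_APPROX_NONE)
    c=max(c,key=cv2.contourArea);e=cv2.fitEllipse(cv2.convexHull(c));print("rim",np.round(e[0],1),np.round(e[1],1),onz(s,e[0],zr).round(4))
    for n,m in(("green",(H>45)&(H<90)&(S>80)&(V>50)),("red",((H<12)|(H>170))&(S>90)&(V>50))):
        y,x=np.nonzero(m&B)
        if len(x): print(n,len(x),x.mean().round(1),y.mean().round(1),onz(s,(x.mean(),y.mean()),zr).round(4))
E
python3 - <<'E'
from plant import ctrl
from h import *
s=ctrl.snapshot("wrist")
o=ctrl.get_obs();print(o["tool_pos"],o["orientation"],o["clock"])
meas(s,(205,125,330,247))
crop(s,(265,195),60,6,"pics/w4.png")
np.save("pics/w4.npy",s,allow_pickle=True)
E
```

```text
[ 0.49103466 -0.1198179   0.12373555] [-179.60392244   -0.43189101  -43.59059712] 3.1
rim [264.6 190.1] [ 98.8 105.5] [ 0.4851 -0.1248  0.05  ]
green 22 288.3 228.0 [ 0.4443 -0.1162  0.05  ]
red 23 245.7 231.4 [ 0.4686 -0.0856  0.05  ]
```

View pics/w4.png

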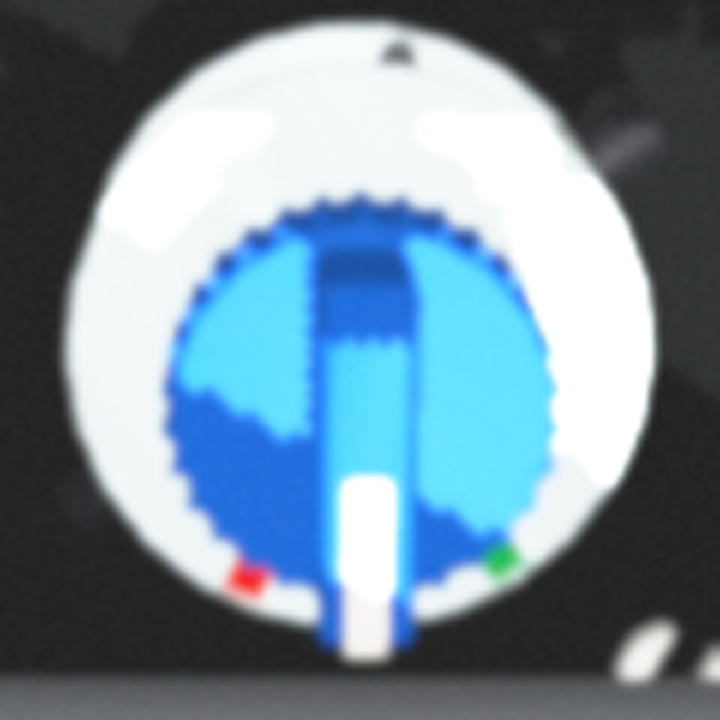

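Run:
```python
from plant import ctrl
from h import *
s=np.load("pics/w4.npy",allow_pickle=True).item()
for z in(.098,.102,.106):
    p=onz(s,(266.4,135+342/6),z);q=onz(s,(266.0,135+598/6),z);d=(q-p)
    l=onz(s,(205+328/6,214),z);r=onz(s,(205+407/6,214),z)
    print(z,p.round(4),q.round(4),((p+q)/2).round(4),np.degrees(np.arctan2(d[1],d[0])),np.hypot(*d[:2]),"thick",np.hypot(*(l-r)[:2]))
for i in range(4):
    o=ctrl.get_obs();print(o["tool_pos"],o["orientation"],o["clock"])
```

```text
0.098 [ 0.4925 -0.132   0.098 ] [ 0.4684 -0.1091  0.098 ] [ 0.4804 -0.1205  0.098 ] 136.44822980006168 0.03325418827708229 thick 0.009782863704656008
0.102 [ 0.4933 -0.1326  0.102 ] [ 0.4696 -0.1101  0.102 ] [ 0.4815 -0.1213  0.102 ] 136.44822980006174 0.03265887870690619 thick 0.00960773291094715
0.106 [ 0.4941 -0.1332  0.106 ] [ 0.4709 -0.1111  0.106 ] [ 0.4825 -0.1221  0.106 ] 136.44822980006165 0.03206356913673001 thick 0.009432602117238243
[ 0.49103466 -0.1198179   0.12373555] [-179.60392244   -0.43189101  -43.59059712] 3.1
[ 0.49103466 -0.1198179   0.12373555] [-179.60392244   -0.43189101  -43.59059712] 3.1
[ 0.49103466 -0.1198179   0.12373555] [-179.60392244   -0.43189101  -43.59059712] 3.1
[ 0.49103466 -0.1198179   0.12373555] [-179.60392244   -0.43189101  -43.59059712] 3.1
```

Bar centreline is at column 266.5 against the TCP's projected 256.5. So the tool needs about 7.5 mm along the jaw direction: (-6,-4.5).

Request:
move_arm:
  increments:
    - [[-2,-1.5,0],0]
    - [[-2,-1.5,0],0]
    - [[-2,-1.5,0],0]
    - [[0,0,0],0]
    - [[0,0,-3],0]
    - [[0,0,-3],0]
    - [[0,0,0],0]
    - [[0,0,0],0]

```text
clock: 3.9
tool_pos: [0.4865, -0.1244, 0.1212]
orientation: [-179.3, -0.7, -43.5]
force: [-0.3, 0.2, -0.9]
opening: 0.0876
```

Request:
move_arm:
  increments:
    - [[-1,0,-8],0]
    - [[-1,0,-8],0]
    - [[0,0,-8],0]
    - [[0,0,-6],0]
    - [[0,0,-4],0]
    - [[0,0,-2],0]
    - [[0,0,0],0]
    - [[0,0,0],0]

```text
clock: 4.7
tool_pos: [0.4836, -0.1244, 0.0808]
orientation: [-179.4, -0.6, -43.5]
force: [0.3, -0.4, -1.3]
opening: 0.0876
```

Run:
```python
from plant import ctrl
from h import *
s=ctrl.snapshot("wrist");b=ctrl.snapshot("scene")
o=ctrl.get_obs();print(o["tool_pos"],o["orientation"],o["force"],o["clock"])
crop(s,(256,200),80,5,"pics/w5.png");crop(b,(220,190),40,10,"pics/b5.png")
im=np.hstack([cv2.resize(cv2.imread("pics/w5.png"),(400,400)),cv2.resize(cv2.imread("pics/b5.png"),(400,400))]);cv2.imwrite("pics/ab5.png",im)
```

```text
[ 0.48366389 -0.12443515  0.08096603] [-179.42598786   -0.61232045  -43.53579883] [ 0.33143068 -0.11435108  0.53552259] 4.8
```

View pics/ab5.png

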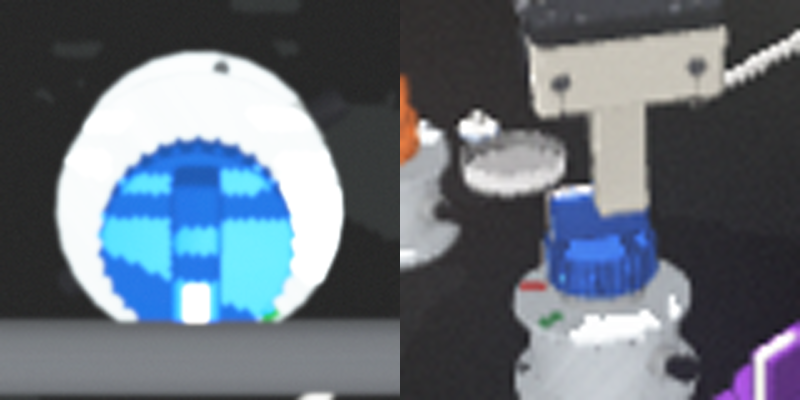

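The finger straddles the bar, with the bar at about column 255 against the TCP's 256. I lift 2 mm to stay clear of the disc, then close.

Request:
move_arm:
  increments:
    - [[0,0,1.5],0]
    - [[0,0,0.5],0]
    - [[0,0,0],0]
    - [[0,0,0],0]
    - [[0,0,0],0]
    - [[0,0,0],0]
    - [[0,0,0],0]
    - [[0,0,0],0]
  jaw: -1

```text
clock: 5.6
tool_pos: [0.4843, -0.1244, 0.0841]
orientation: [-179.3, -0.7, -43.5]
force: [-0.5, 0.6, -0.5]
opening: 0.0292
```

Run:
```python
from plant import ctrl
from h import *
s=ctrl.snapshot("wrist");b=ctrl.snapshot("scene")
o=ctrl.get_obs();print(o["tool_pos"],o["orientation"],o["force"],o["moment"],o["opening"],o["clock"])
crop(s,(256,200),80,5,"pics/w6.png");crop(b,(220,190),40,10,"pics/b6.png")
im=np.hstack([cv2.resize(cv2.imread("pics/w6.png"),(400,400)),cv2.resize(cv2.imread("pics/b6.png"),(400,400))]);cv2.imwrite("pics/ab6.png",im)
```

```text
[ 0.48430915 -0.12438262  0.08410018] [-179.34053669   -0.68829863  -43.52987642] [-0.63179231  0.49792928  0.19138144] [0.0864079  0.09257761 0.03242977] 0.02097680438602432 5.7
```

View pics/ab6.png

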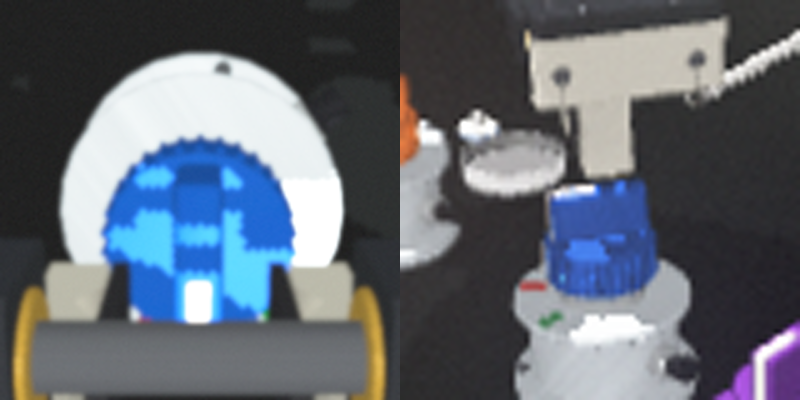

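Run:
```python
from plant import ctrl
from h import *
b=ctrl.snapshot("scene");o=ctrl.get_obs();print(o["opening"],o["tool_pos"])
n=np.array([.69,.724,0]);t=np.array([-.724,.69,0])
P=np.array([.4836,-.1244,.081])
f=lambda X:((proj(b,X)-[180,150])*5).round(0)
for off in(.044,.065): print("open",off,[f(P-n*off+t*k) for k in(-.0095,.0095)],[f(P+n*off+t*k) for k in(-.0095,.0095)])
P=np.array([.4843,-.1244,.084])
for off in(.0105,.03): print("now",off,[f(P-n*off+t*k) for k in(-.0095,.0095)],[f(P+n*off+t*k) for k in(-.0095,.0095)])
cv2.imwrite("pics/b7.png",cv2.resize(b["color"][100:260,130:340,::-1],None,fx=3.8,fy=3.7,interpolation=cv2.INTER_CUBIC))
```

```text
0.017399212944068897 [ 0.48434465 -0.12438457  0.08410795]
open 0.044 [array([238., 274.]), array([197., 279.])] [array([199., 191.]), array([162., 196.])]
open 0.065 [array([248., 296.]), array([207., 302.])] [array([191., 174.]), array([154., 178.])]
now 0.0105 [array([223., 234.]), array([183., 240.])] [array([214., 215.]), array([175., 220.])]
now 0.03 [array([232., 253.]), array([192., 259.])] [array([206., 197.]), array([167., 202.])]
```

View pics/b7.png

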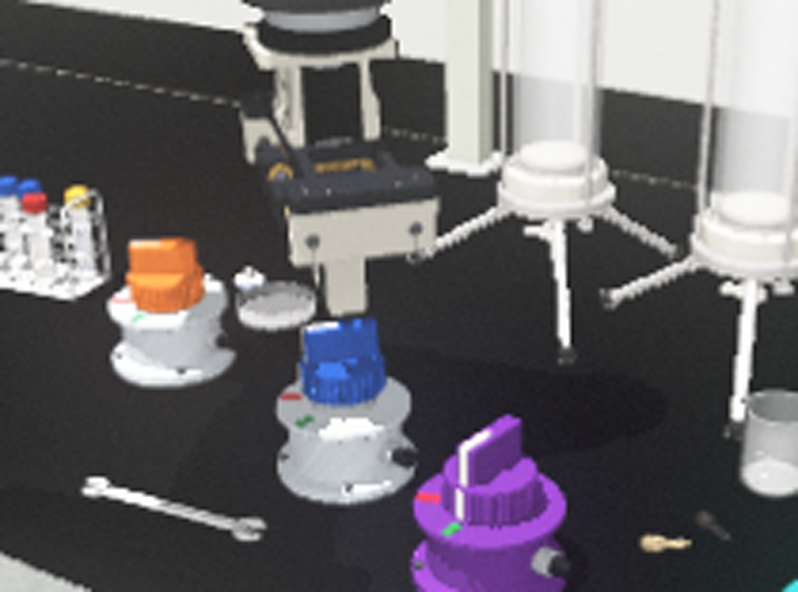

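The scene view shows the fingertips seeming to end above the bar top, while the stated TCP height puts them 20 mm below it. The jaw's final opening will settle it: 12 mm means it is gripping, less means it is above the bar.

Request:
move_arm:
  increments:
    - [[0,0,0],0]
    - [[0,0,0],0]
    - [[0,0,0],0]
    - [[0,0,0],0]
    - [[0,0,0],0]
    - [[0,0,0],0]
    - [[0,0,0],0]
    - [[0,0,0],0]

```text
clock: 6.55
tool_pos: [0.4843, -0.1244, 0.0841]
orientation: [-179.3, -0.7, -43.5]
force: [-0.2, -0.1, -0.5]
opening: 0.0003
```

Run:
```python
from plant import ctrl
from h import *
s=ctrl.snapshot("wrist");b=ctrl.snapshot("scene");t=ctrl.snapshot("top")
o=ctrl.get_obs();print(o["tool_pos"],o["orientation"],o["force"],o["moment"],o["opening"],o["clock"])
crop(b,(220,185),25,16,"pics/b8.png")
im=np.hstack([cv2.resize(s["color"][130:330,150:360,::-1],(400,400)),cv2.resize(cv2.imread("pics/b8.png"),(400,400))]);cv2.imwrite("pics/ab8.png",im)
```

```text
[ 0.48433797 -0.12437135  0.08408685] [-179.34063182   -0.68769077  -43.53092915] [-0.36859727 -0.02232477 -0.30159299] [-0.01723743  0.02887705  0.02147413] 0.00018304974344796344 6.7
```

View pics/ab8.png

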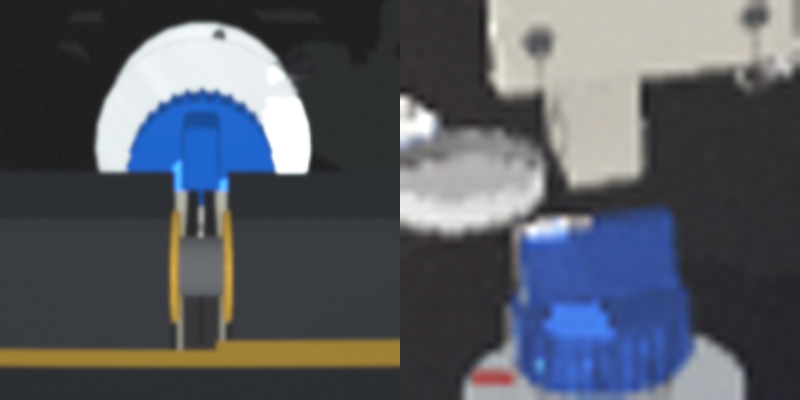

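The jaw shut to 0.2 mm and the scene view shows the tip about 12 mm above the bar top. The real fingertips therefore end about 30 mm higher than the stated TCP. I open, descend further in steps while watching the force, then check.

Request:
move_arm:
  increments:
    - [[0,0,0],0]
    - [[0,0,0],0]
    - [[0,0,0],0]
    - [[0,0,0],0]
    - [[0,0,-3],0]
    - [[0,0,-5],0]
    - [[0,0,-4],0]
    - [[0,0,-3],0]
  jaw: 1

```text
clock: 7.5
tool_pos: [0.4844, -0.1244, 0.0681]
orientation: [-179.3, -0.7, -43.5]
force: [-0.0, -0.7, -0.1]
opening: 0.0591
```

```bash
cat > look.py <<'E'
import sys
from plant import ctrl
from h import *
k=sys.argv[1]
s=ctrl.snapshot("wrist");b=ctrl.snapshot("scene")
o=ctrl.get_obs();print(o["tool_pos"].round(4),o["orientation"].round(2),o["force"].round(1),o["moment"].round(2),o["opening"],o["clock"])
crop(b,(220,190),30,14,"pics/b.png")
im=np.hstack([cv2.resize(s["color"][100:300,150:360,::-1],(400,400)),cv2.resize(cv2.imread("pics/b.png"),(400,400))]);cv2.imwrite(f"pics/ab{k}.png",im)
E
python3 look.py 9
```

```text
[ 0.4842 -0.1244  0.0679] [-179.35   -0.68  -43.54] [0.5 0.  0.1] [0.07 0.02 0.  ] 0.06686528465090605 7.6
```

View pics/ab9.png

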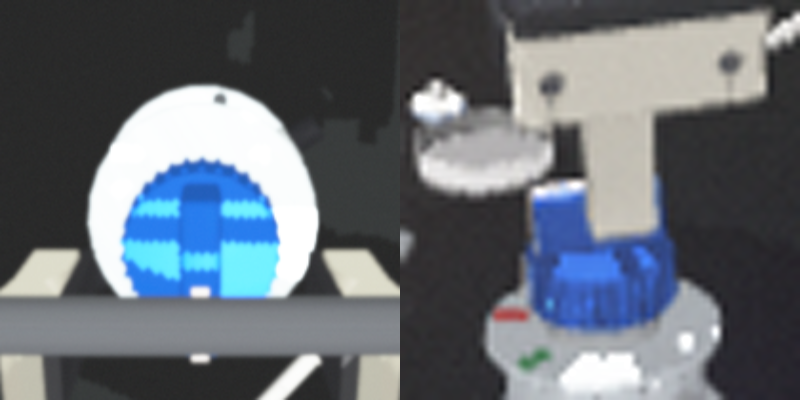

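Fingers are centred on the bar (inner edges 70 and 330 in the left crop, bar at 201), but the tips are still high, near z≈0.10–0.11. I go lower.

Request:
move_arm:
  increments:
    - [[0,0,-4],0]
    - [[0,0,-4],0]
    - [[0,0,-3],0]
    - [[0,0,-2],0]
    - [[0,0,-1],0]
    - [[0,0,0],0]
    - [[0,0,0],0]
    - [[0,0,0],0]

```text
clock: 8.4
tool_pos: [0.4844, -0.1244, 0.0527]
orientation: [-179.4, -0.7, -43.5]
force: [0.3, -0.4, 0.1]
opening: 0.0875
```

```bash
python3 look.py 10
```

```text
[ 0.4843 -0.1244  0.0527] [-179.35   -0.68  -43.53] [0.3 0.1 0.2] [0.05 0.04 0.  ] 0.08780676582243918 8.5
```

View pics/ab10.png

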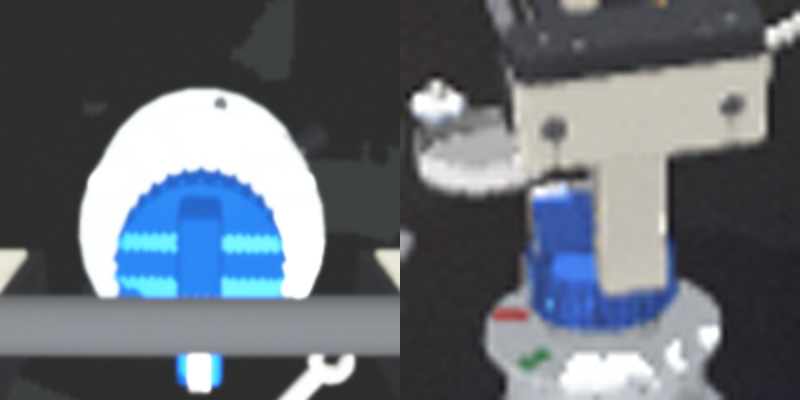

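Finger tips are estimated between z=0.083 and 0.096. I partly close the jaws to about 20 mm, so their height over the disc is clear.

Request:
move_arm:
  increments:
    - [[0,0,0],0]
    - [[0,0,0],0]
    - [[0,0,0],0]
    - [[0,0,0],0]
    - [[0,0,0],0]
    - [[0,0,0],0]
    - [[0,0,0],0]
    - [[0,0,0],0]
  jaw: -0.55

```text
clock: 9.3
tool_pos: [0.4845, -0.1244, 0.053]
orientation: [-179.3, -0.7, -43.5]
force: [-0.7, -0.7, -0.7]
opening: 0.0291
```

```bash
python3 look.py 11
```

```text
[ 0.4845 -0.1244  0.053 ] [-179.33   -0.71  -43.52] [ 0.3  0.9 -0.5] [ 0.    0.03 -0.  ] 0.022696131210613955 9.4
```

View pics/ab11.png

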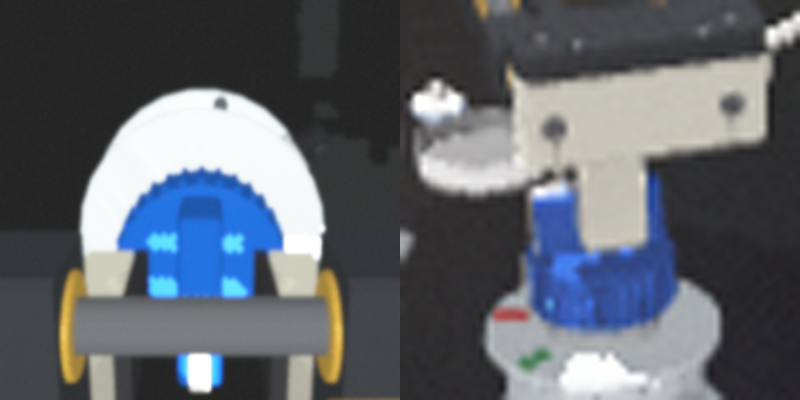

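The tip clears the disc by roughly 5–15 mm. I descend another 6 mm gently, then check the force.

Request:
move_arm:
  increments:
    - [[0,0,-2],0]
    - [[0,0,-1],0]
    - [[0,0,-1],0]
    - [[0,0,-1],0]
    - [[0,0,0],0]
    - [[0,0,0],0]
    - [[0,0,0],0]
    - [[0,0,0],0]

```text
clock: 10.2
tool_pos: [0.4844, -0.1244, 0.0474]
orientation: [-179.3, -0.7, -43.5]
force: [-0.2, -0.7, 0.6]
opening: 0.0195
```

```bash
python3 look.py 12
```

```text
[ 0.4845 -0.1244  0.0474] [-179.34   -0.7   -43.53] [ 0.  -0.1  0.1] [0.02 0.06 0.04] 0.019968458583355976 10.3
```

View pics/ab12.png

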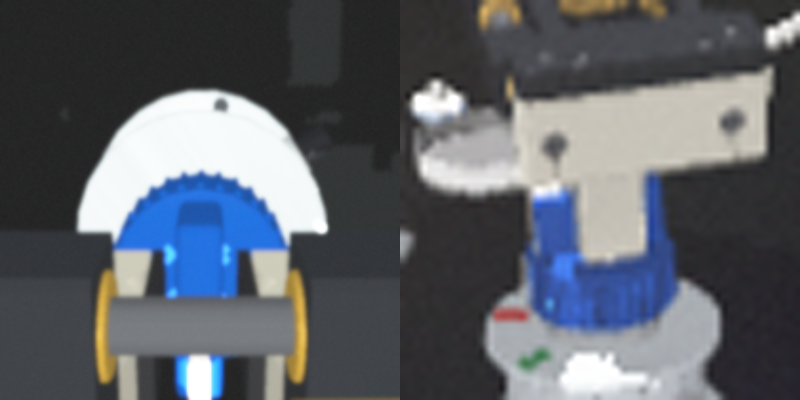

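No contact, and the fingers overlap the bar well. I shut the jaws.

Request:
move_arm:
  increments:
    - [[0,0,-1],0]
    - [[0,0,-1],0]
    - [[0,0,0],0]
    - [[0,0,0],0]
    - [[0,0,0],0]
    - [[0,0,0],0]
    - [[0,0,0],0]
    - [[0,0,0],0]
  jaw: -1

```text
clock: 11.1
tool_pos: [0.4847, -0.1243, 0.0459]
orientation: [-179.3, -0.7, -43.5]
force: [0.0, 0.4, 2.2]
opening: 0.0114
```

```bash
python3 look.py 13
```

```text
[ 0.4847 -0.1243  0.0459] [-179.32   -0.72  -43.51] [-0.2  0.6  1.9] [ 0.18  0.32 -0.02] 0.011954918798867642 11.2
```

View pics/ab13.png

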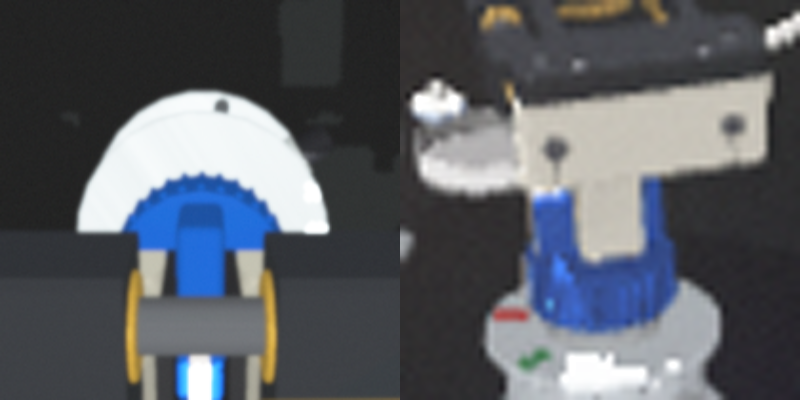

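Gripped at 12.0 mm opening. I turn anticlockwise by about 0.5 rad first and check.

Request:
move_arm:
  increments:
    - [[0,0,0.2],0.06]
    - [[0,0,0.2],0.09]
    - [[0,0,0.2],0.09]
    - [[0,0,0.2],0.09]
    - [[0,0,0.2],0.09]
    - [[0,0,0],0.06]
    - [[0,0,0],0]
    - [[0,0,0],0]

```text
clock: 12.0
tool_pos: [0.4848, -0.1236, 0.0457]
orientation: [-179.2, -0.7, -15.1]
force: [0.7, 0.4, -1.4]
opening: 0.0121
```

```bash
python3 look.py 14
```

```text
[ 0.4848 -0.1236  0.0457] [-179.25   -0.7   -15.06] [ 0.8  0.5 -2. ] [-0.14 -0.2   0.03] 0.012071291529648016 12.1
```

View pics/ab14.png

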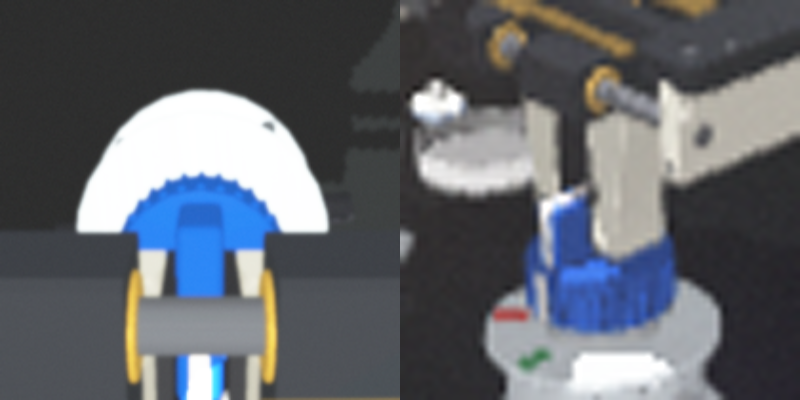

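Turned 28.5°. The pointer is now just short of green, about 0.09–0.1 rad to go. I finish that and then release so the cap can drop by its weight.

Request:
move_arm:
  increments:
    - [[0,0,0],0.06]
    - [[0,0,0],0.05]
    - [[0,0,0],0]
    - [[0,0,0],0]
    - [[0,0,0],0]
    - [[0,0,0],0]
    - [[0,0,0],0]
    - [[0,0,0],0]

```text
clock: 12.9
tool_pos: [0.4847, -0.1235, 0.0454]
orientation: [-179.2, -0.7, -9.1]
force: [0.6, 0.4, -2.1]
opening: 0.0119
```

Request:
move_arm:
  increments:
    - [[0,0,0],0]
    - [[0,0,0],0]
    - [[0,0,0],0]
    - [[0,0,0],0]
    - [[0,0,0],0]
    - [[0,0,0],0]
    - [[0,0,0],0]
    - [[0,0,0],0]
  jaw: -0.4

```text
clock: 13.7
tool_pos: [0.4846, -0.1236, 0.0459]
orientation: [-179.2, -0.7, -9.1]
force: [-0.8, -0.2, 0.1]
opening: 0.0264
```

```bash
python3 look.py 15
```

```text
[ 0.4846 -0.1237  0.0459] [-179.25   -0.7    -9.1 ] [0.3 0.1 0.2] [-0.04  0.07 -0.03] 0.026328044898796265 13.8
```

View pics/ab15.png

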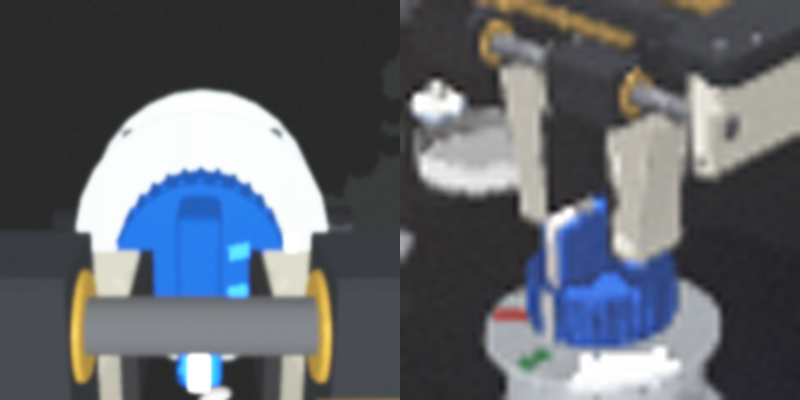

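The scene crop shows the disc's lower edge moved down from about row 328 to 345 (≈7 mm), so the cap appears to have dropped. I check this numerically before going on.

```bash
cat > drop.py <<'E'
from plant import ctrl
from h import *
b=ctrl.snapshot("scene")
im0=cv2.imread("pics/scene0.png")[:,:,::-1]
for n,im in(("start",im0),("now",b["color"])):
    h=cv2.cvtColor(np.ascontiguousarray(im),cv2.COLOR_RGB2HSV);m=(h[...,0]>100)&(h[...,0]<125)&(h[...,1]>110);m[:,:200]=0;m[:,240:]=0;m[:175]=0;m[235:]=0
    for c in(216,219,222): print(n,c,np.nonzero(m[:,c])[0][[0,-1]],end=" ")
    y,x=np.nonzero(m);print(y.max(),y.min())
crop(b,(220,195),30,12,"pics/d.png")
o=ctrl.get_obs();print(o["tool_pos"].round(4),o["orientation"].round(2),o["force"].round(1),o["moment"].round(2),o["opening"],o["clock"])
E
python3 drop.py
```

```text
start 216 [189 208] start 219 [187 208] start 222 [186 208] 208 185
now 216 [193 211] now 219 [189 211] now 222 [199 211] 211 189
[ 0.4846 -0.1237  0.0459] [-179.25   -0.7    -9.1 ] [-0.8 -0.1  0.5] [-0.04  0.05 -0.06] 0.026503283306961035 13.85
```

Request:
move_arm:
  increments:
    - [[0,0,-2],0]
    - [[0,0,-2],0]
    - [[0,0,-2],0]
    - [[0,0,-1],0]
    - [[0,0,0],0]
    - [[0,0,0],0]
    - [[0,0,0],0]
    - [[0,0,0],0]

```text
clock: 14.65
tool_pos: [0.4845, -0.1237, 0.038]
orientation: [-179.3, -0.7, -9.1]
force: [0.2, -0.5, -0.6]
opening: 0.0261
```

The lower edge moved 3 px, about 8 mm: the cap has dropped. I regrip.

Request:
move_arm:
  increments:
    - [[0,0,0],0]
    - [[0,0,0],0]
    - [[0,0,0],0]
    - [[0,0,0],0]
    - [[0,0,0],0]
    - [[0,0,0],0]
    - [[0,0,0],0]
    - [[0,0,0],0]
  jaw: -1

```text
clock: 15.45
tool_pos: [0.4846, -0.1235, 0.0382]
orientation: [-179.2, -0.7, -9.1]
force: [-0.2, 0.5, 0.7]
opening: 0.0119
```

Request:
move_arm:
  increments:
    - [[0,0,-0.1],-0.06]
    - [[0,0,-0.2],-0.09]
    - [[0,0,-0.2],-0.09]
    - [[0,0,-0.2],-0.09]
    - [[0,0,-0.2],-0.09]
    - [[0,0,-0.1],-0.06]
    - [[0,0,0],0]
    - [[0,0,0],0]

```text
clock: 16.25
tool_pos: [0.4846, -0.1241, 0.0372]
orientation: [-179.3, -0.7, -37.5]
force: [0.4, 0.4, -0.3]
opening: 0.0117
```

```bash
python3 look.py 16
```

```text
[ 0.4846 -0.124   0.0371] [-179.3    -0.69  -37.55] [0.2 0.7 0.1] [ 0.06  0.06 -0.12] 0.011851173515439668 16.35
```

View pics/ab16.png

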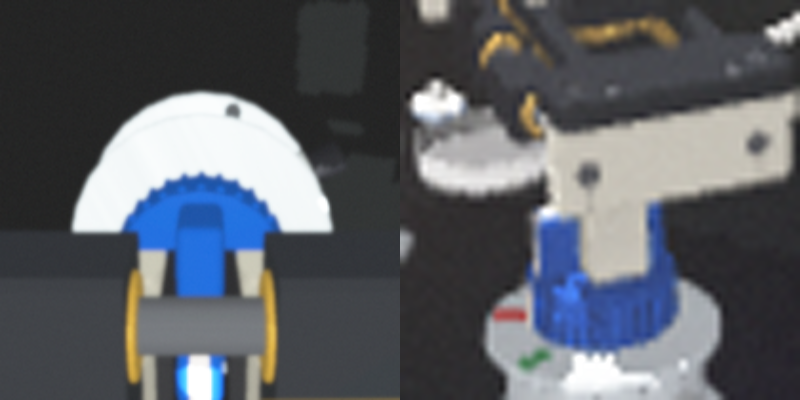

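Request:
move_arm:
  increments:
    - [[0,0,-0.1],-0.06]
    - [[0,0,-0.2],-0.09]
    - [[0,0,-0.2],-0.09]
    - [[0,0,-0.2],-0.09]
    - [[0,0,-0.2],-0.09]
    - [[0,0,-0.1],-0.06]
    - [[0,0,0],0]
    - [[0,0,0],0]

```text
clock: 17.15
tool_pos: [0.4842, -0.1245, 0.0362]
orientation: [-179.4, -0.7, -65.5]
force: [0.5, 0.4, 0.1]
opening: 0.0116
```

```bash
python3 look.py 17
```

```text
[ 0.4842 -0.1245  0.0362] [-179.36   -0.69  -65.53] [ 0.6  0.7 -0.4] [ 0.16  0.07 -0.02] 0.011505473273276771 17.25
```

Request:
move_arm:
  increments:
    - [[0,0,0],-0.03]
    - [[0,0,0],-0.02]
    - [[0,0,0],-0.02]
    - [[0,0,0],-0.02]
    - [[0,0,0],0]
    - [[0,0,0],0]
    - [[0,0,0],0]
    - [[0,0,0],0]

```text
clock: 18.05
tool_pos: [0.4841, -0.1246, 0.0361]
orientation: [-179.4, -0.7, -70.9]
force: [-0.5, 1.6, -0.6]
opening: 0.0117
```

```bash
python3 look.py 18
```

```text
[ 0.4842 -0.1246  0.0361] [-179.39   -0.71  -70.87] [ 0.7  0.1 -0.6] [0.14 0.01 0.46] 0.011723940587910854 18.15
```

View pics/ab18.png

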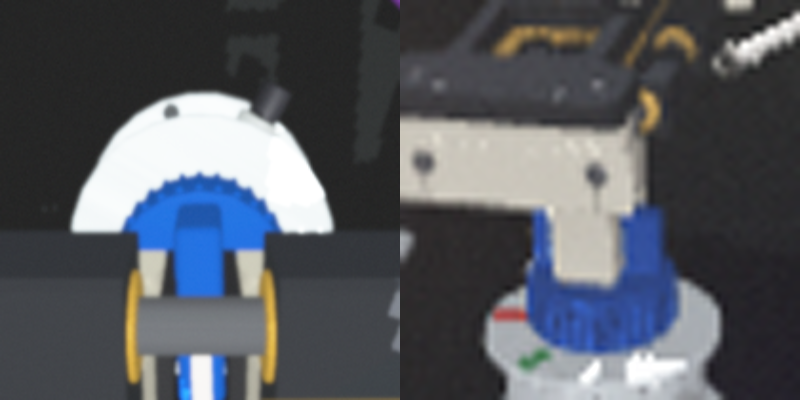

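Mz is now +0.46 N m against the clockwise turn, versus about 0 while turning freely. So the forward stop has been reached, at yaw -70.9°. I release and rise.

Request:
move_arm:
  increments:
    - [[0,0,0],0]
    - [[0,0,0],0]
    - [[0,0,0],0]
    - [[0,0,0],0]
    - [[0,0,0],0]
    - [[0,0,0],0]
    - [[0,0,5],0]
    - [[0,0,10],0]
  jaw: 0.2

```text
clock: 18.95
tool_pos: [0.4831, -0.1248, 0.0509]
orientation: [-179.5, -0.7, -71.0]
force: [0.5, 0.6, -0.7]
opening: 0.0526
```

Request:
move_arm:
  increments:
    - [[0,0,15],0]
    - [[0,0,20],0]
    - [[0,0,20],0]
    - [[0,0,20],0]
    - [[-3,6,20],0]
    - [[-5,12,15],0]
    - [[-5,12,5],0]
    - [[0,0,0],0]

```text
clock: 19.75
tool_pos: [0.4702, -0.094, 0.178]
orientation: [-179.1, -0.7, -71.1]
force: [0.4, -0.3, 0.9]
opening: 0.0523
```

```bash
python3 drop.py
python3 - <<'E'
from plant import ctrl
from h import *
s=ctrl.snapshot("wrist");cv2.imwrite("pics/w20.png",s["color"][:,:,::-1]);np.save("pics/w20.npy",s,allow_pickle=True)
b=ctrl.snapshot("scene");crop(b,(200,200),50,8,"pics/b20.png")
E
```

```text
start 216 [189 208] start 219 [187 208] start 222 [186 208] 208 185
now 216 [192 212] now 219 [190 212] now 222 [190 212] 212 190
[ 0.4704 -0.0944  0.1777] [-179.16   -0.75  -71.05] [-0.6  0.2  0.2] [ 0.03 -0.03 -0.01] 0.05245371122144087 19.8
```

View pics/w20.png

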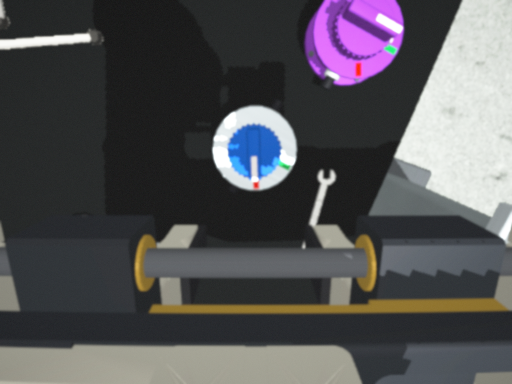

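View pics/b20.png

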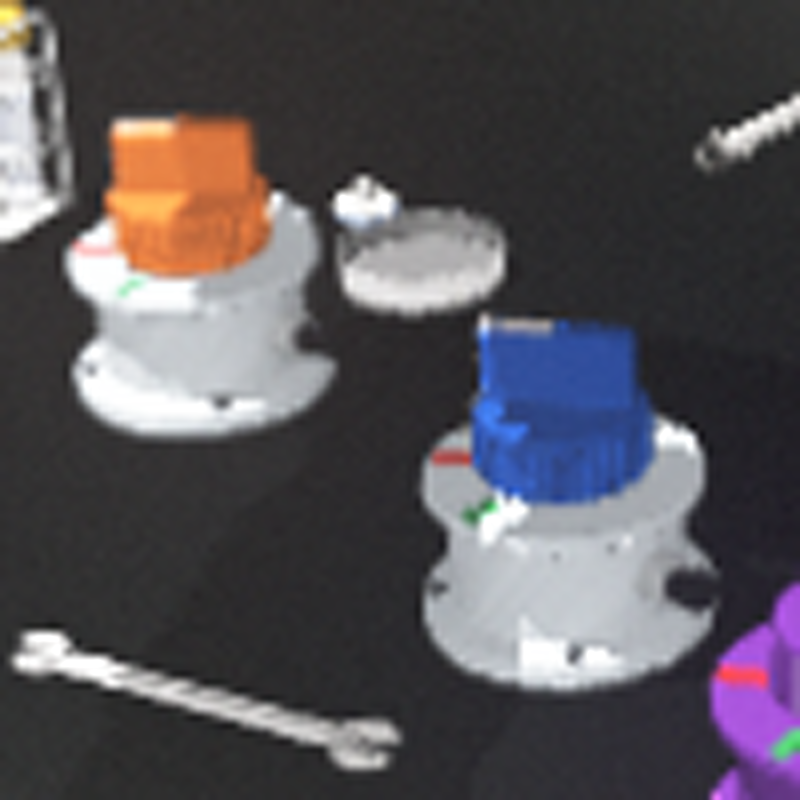

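The pointer points at the red mark (wrist (255,185)) and the cap sits low. One enlarged angle check.

Run:
```python
from h import *
s=np.load("pics/w20.npy",allow_pickle=True).item()
crop(s,(255,150),48,8,"pics/w21.png")
```

```text
(no output)
```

View pics/w21.png

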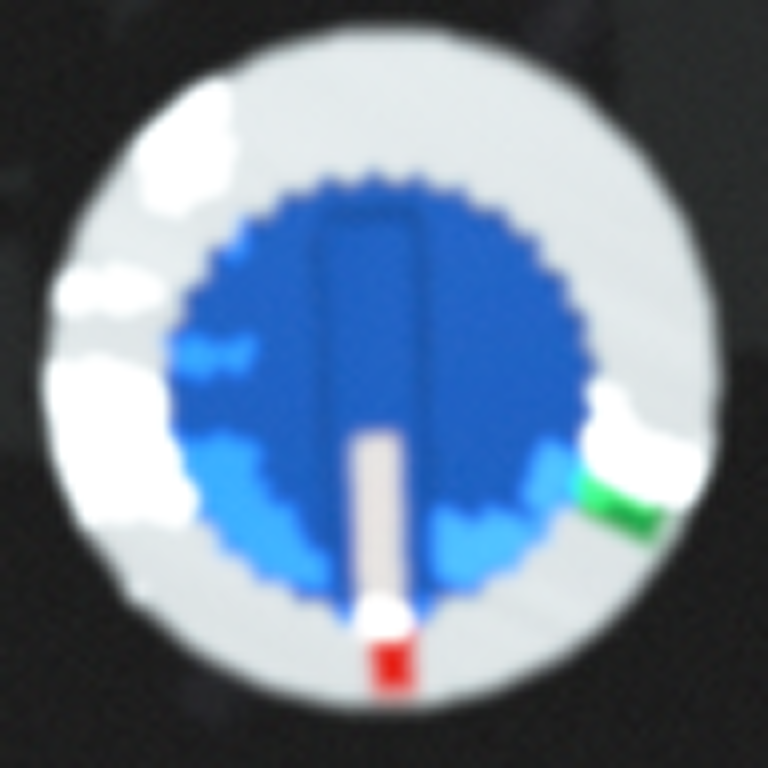

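The pointer is in line with red, within about 1°. The stop was felt, the cap is low, the orange cap is unchanged and the gripper is clear. I hand in.

Run:
```python
from plant import ctrl
print(ctrl.close_job()); print(ctrl.get_obs()["clock"])
```

```text
the job is handed in; nothing more can be done
None
the job is handed in; nothing more can be done
```

I turned the blue cap 34° anticlockwise to the green mark and released it, and it dropped about 8 mm. I then regripped it 8 mm lower and turned it about 61° clockwise to its stop at the red mark. The job is handed in, at about 20 s on the robot's clock.

**Last checks:**
- **Drop:** the disc's lower edge in the scene view moved down 3 px (about 8 mm) before I turned forward, and 4 px by the end.
- **Home:** at the end the wrist moment about the vertical was 0.46 N m against the clockwise turn, near zero before, so the stop was reached. The pointer lines up with the red mark to within about 1°.
- **Clear of the work:** the gripper is open and well above the cap. The orange cap looks unmoved in the final view, but I did not measure its angle.

**What disagreed:**
- **Fingertip height:** the real fingertips end about 30–40 mm higher than the stated TCP. My first closing therefore shut on air above the bar, touching nothing. I found the right height from the scene view and the 12 mm opening when gripping.
- **Axis position:** the cameras disagreed by about 2 mm on where the cap's axis is.
- **Tool tilt:** the tool drifted about 1° from vertical over the moves.

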